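Set out the tasting board on the shop counter

ROBOT

A 6-joint arm with a two-finger parallel gripper is mounted at the origin on the work surface. World frame = base frame: x ahead of the robot, y to its left, z up, the work surface at z = 0. Lengths are in m, angles in rad, forces in N, time in s.
With the tool pointing down it reaches from about 0.25 to 0.775 m from the base axis. Payload 4 kg.
Tool frame: the origin (TCP) lies on the centre line of the jaws, within the pads' length; the fingertips stand 17 mm ahead of it and the grasp point (between the pads) lies 2 mm behind it; z points along the fingers, y is the line along which they close (so a half turn about z gives the same grasp; the last joint's range is limited). The gripper opens to 94 mm and grips with 3 to 60 N. Pads are 16 mm wide; open, the fingers measure 119 mm over their backs; the gripper's body (75 mm by 177 mm) begins 78 mm behind the grasp point.
Start: joints at [1.015, 0.087, 1.371, -0, 1.684, -0.103], TCP at [0.241, 0.495, 0.223] pointing down, gripper open.
Joint ranges: [-3.1, 3.1], [-0.76, 2.03], [0.27, 2.55], [-1.08, 4.22], [0.17, 2.65], [-2.57, 2.57]. Speed limits (rad/s): [2.79, 2.79, 3.14, 3.14, 3.14, 3.14].

INTERFACE

Orientations are given as [roll, pitch, yaw] about the fixed x, y, z axes, in that order (R = Rz(yaw) Ry(pitch) Rx(roll)).
In Python, from bench import robot gives the robot as it stands.
- The arm moves only by the tool servo_tool, never from a script. Its argument "plan" is a list of rows, each a list of 7 numbers: the shift along the tool's x, y, z normalised to -1 to 1, where 1 is 0.1 m, then the turn, a rotation vector about the tool's x, y, z normalised to -1 to 1, where 1 is pi/2 rad, then the finger opening in mm, from 0 to 94. In form: [[x, y, z, ax, ay, az, gripper], ...]. A call has 1 to 12 rows; each row is the pose to reach, as a shift and turn from the pose commanded when the call began, along the tool's axes at that moment; what a row does not reach only later rows make up. A row lasts 1/12 s, in which the tool goes at most 41.7 mm and 7.16 degrees, less where a joint would pass 70% of its speed; a pose out of reach is approached as far as the arm can. A call with a number of a shift or a turn outside -1 to 1 is refused whole. A call with a gripper value outside its range is refused whole. The fingers move at their own pace and stop on an object; the grip force is fixed at half the most. Time passes only in rows, so rows that repeat a pose let the fingers close. It gives the time, the measured TCP pose, the force, the opening and the grip force at its end, in the units of the state.
- robot.get_obs(): the state, without advancing time (a new reading comes with each control period).
- robot.snapshot(name): name is "scene" or "top"; returns the picture (400x640x3 uint8, red, green, blue); there is no depth.
- robot.camera_params(name): a dict with "camera_matrix" (3x3 intrinsics, pixels), "rvec" (rotation vector, rad) and "tvec" (3), from world to camera coordinates, as OpenCV has them. Camera axes: x right, y down, z forward; pixel columns grow to the right and rows downward; lengths in m; the calibration is good to about 2 mm. A picture is of the moment at which its call begins. camera_params takes no time and is no camera call.
- robot.close_job(): hands the job in; it is judged then, once.
Trained networks look in the newest picture that a camera, given by its name, has taken for a name from the list of things; names that differ only in an ending like _2 or _b are one class to them, and where a whole thing is asked for, a point or a joint stands for the part that bears it (a point fixed in the world has none). Each returns a list of dicts, best first, with "conf" (0 to 1); they miss things now and then, are a little off and sometimes report something else, mostly with a low value. They report only what shows in the picture. A call takes as long as a camera call.
- robot.find_in(thing, camera): "extent" ([centre column, centre row, width, height] in pixels, round what is visible of it).
The state is a dict: "time": time; "joint_positions": joint angles; "qvel": joint speeds; "joint_torque": joint torques, N m; "tool_pos": TCP position; "ee_rot": TCP orientation; "wrist_force": force on the tool from outside, world axes, zero at the start; "wrist_torque": the same for the moment, N m; "width": finger opening in m; "finger_force": force on a finger pad.
Only numpy, scipy, OpenCV 4.12 (cv2) and the standard library are available. Lean on these libraries where they do the work, as an engineer would, in place of code of your own. Each camera call takes 0.05 s, during which the arm holds its last target. There are 200 camera calls.

TASK

Set out the tasting board: stand the squat round tin in the middle of the round cork mat, the square caddy in the middle of the marble slab and squared up with it, and the tall slim jar on the bare wood at the middle of the board, halfway between those two. The small coffee cup goes the right way up in the middle of the tin's lid. Leave the brass weight, the steel bowl and the ticket holder where they are.

Things in the scene. Friction and masses are not known exactly. Their poses are not given: they have to be found in the camera images.
- tin: Origin: centre of its underside, z up. Loose squat round metal tin with a flat lid, 60 mm across (58 mm below the lid, which is the top 15 mm), 55 mm high, about 150 g. Its flat top carries the cup.
- caddy: Origin: centre of its underside, z up. Loose square tinplate caddy: a body 54 x 54 mm and 76 mm high, sides along its x and y axes, with a round dark lid 36 mm across on top, 90 mm high in all, about 200 g.
- jar: Origin: centre of its underside, z up. Loose tall slim brown-glass jar 44 mm across and 95 mm high with a cork stopper 37 mm across above that, 115 mm high in all, about 160 g.
- cup: Origin: centre of its underside, z up. Loose small white handleless coffee cup standing mouth up, 50 mm across at the rim and 50 mm high, sides almost upright (48 mm across 8 mm above the foot, foot 38 mm), open inside, wall 3 mm, about 100 g.
- board: Origin: centre of its underside, z up. Fixed wooden board lying on the counter, 120 mm along its x, 380 mm along its y, 10 mm thick. The two mats lie on it, centred 125 mm either side of its centre along its y; either mat may be at either end. The bare wood at its centre is where the jar goes.
- cork_mat: Origin: centre of its underside, z up. Fixed round cork mat lying on the board, 100 mm across, 6 mm thick, so its top is 16 mm above the counter.
- marble_slab: Origin: centre of its underside, z up. Fixed square marble slab lying on the board, 100 x 100 mm with sides along its x and y axes, 8 mm thick, so its top is 18 mm above the counter.
- weight: Origin: centre of its underside, z up. Loose brass shop weight with a knob on top, 44 mm across, 62 mm high, 500 g. A bystander: do not disturb.
- bowl: Origin: centre of its underside, z up. Loose empty steel bowl, 110 mm across, 40 mm high. A bystander: do not disturb.
- ticket: Origin: centre of its underside, z up. Loose wooden ticket holder 35 x 80 mm, 18 mm high, with a blank upright paper card 70 mm wide along its y, up to 68 mm high. A bystander: do not disturb.

How it is judged:
At the end, for the whole second after the job is handed in: Tin on the cork mat, caddy on the marble slab (square to it within 0.2 rad), jar on the board: each within 12 mm of the middle; cup on the tin's lid within 10 mm of its middle; all upright within 0.1 rad, resting within 3 mm and still; weight, bowl and ticket holder moved under 20 mm (horizontal distance between tin and cork_mat below 0.012 m and z of tin in the frame of cork_mat between 0.003 and 0.009 m and angle between each of tin, caddy, jar, cup's own z axis and vertical below 0.1 rad and linear speed of each of tin, caddy, jar, cup below 0.02 m/s and angular speed of each of tin, caddy, jar, cup below 0.2 rad/s and horizontal distance between caddy and marble_slab below 0.012 m and z of caddy in the frame of marble_slab between 0.005 and 0.011 m and horizontal distance between jar and board below 0.012 m and z of jar in the frame of board between 0.007 and 0.013 m and horizontal distance between cup and tin below 0.01 m and z of cup in the frame of tin between 0.052 and 0.058 m and (angle between the x axis of caddy and the x axis of marble_slab, either way round below 0.2 rad or angle between the x axis of caddy and the y axis of marble_slab, either way round below 0.2 rad) and distance of each of weight, bowl, ticket from where it was at the start of the episode below 0.02 m); the robot touches nothing.
It fails at once if the brass weight is pushed away or knocked over (distance of weight from where it was at the start of the episode above 0.02 m or angle between weight's own z axis and vertical above 0.5 rad).
It fails at once if the steel bowl is pushed away or knocked over (distance of bowl from where it was at the start of the episode above 0.02 m or angle between bowl's own z axis and vertical above 0.5 rad).
It fails at once if the ticket holder is pushed away or knocked over (distance of ticket from where it was at the start of the episode above 0.02 m or angle between ticket's own z axis and vertical above 0.5 rad).
It also fails if it takes over 120 s, if anything falls off the work surface, if the arm or the gripper's body presses on something with over 40 N, if the wrist force passes 120 N, or if a joint passes its speed limit or range.

## Working session

There is one attempt and no reset: what is moved stays moved. The work goes in short steps, Python scripts to look and compute and a tool call to move; the robot and the scene stay as the last step left them, time stands still between calls to the robot, and variables do not carry over. Pictures are saved under pics/ and viewed, at most 17 in all, crops included, and the job is handed in when it is done.

Besides the shell and the picture viewer there is one more tool, called after "Call:" by a JSON object that holds its "method" and its "body", one argument or row to a line. servo_tool: Moves the arm, as the interface text tells. Scaled input: -1 to 1 covers 0.1 m each way for a shift and pi/2 rad each way for a turn. Its arguments: {"type":"object","properties":{"plan":{"type":"array","items":{"type":"array","items":{"type":"number"}}}},"required":["plan"]}

```bash
mkdir -p pics; ls
cat > h.py <<'E'
import numpy as np, cv2
from bench import robot
def cam(n):
    p=robot.camera_params(n); R=cv2.Rodrigues(np.array(p["rvec"],float))[0]
    return np.array(p["camera_matrix"],float),R,np.array(p["tvec"],float).ravel()
def ray(n,u,v,z):
    K,R,t=cam(n); d=R.T@np.linalg.inv(K)@[u,v,1]; c=-R.T@t
    return (c+d*(z-c[2])/d[2])
def proj(n,P):
    K,R,t=cam(n); q=(K@(R@np.atleast_2d(P).T+t[:,None])).T
    return q[:,:2]/q[:,2:]
def snap(n,f=None):
    im=robot.snapshot(n)
    if f: cv2.imwrite('pics/'+f,im[:,:,::-1])
    return im
E
python3 - <<'E'
from h import *
np.set_printoptions(precision=3,suppress=True)
for c in("scene","top"):
    snap(c,c+'0.png'); K,R,t=cam(c); print(c,K[0,0],-R.T@t,R[2])
    for n in "tin caddy jar cup board cork_mat marble_slab weight bowl ticket".split():
        print(n,[(np.round(d['extent'],1).tolist(),round(d['conf'],2)) for d in robot.find_in(n,c)[:2]])
print(robot.get_obs())
E
```

```text
pics
scene 427.59064181965516 [1.137 0.024 0.858] [-0.595 -0.02  -0.804]
tin [([178.5, 181.2, 29.6, 34.3], 0.97)]
caddy [([473.4, 188.5, 33.2, 37.8], 0.64), ([271.1, 174.9, 23.6, 26.3], 0.34)]
jar [([357.4, 174.9, 24.1, 42.4], 0.87)]
cup [([271.8, 174.2, 21.0, 26.3], 0.83)]
board [([293.2, 248.2, 169.7, 46.3], 0.75)]
cork_mat [([347.6, 242.2, 41.8, 39.4], 0.76)]
marble_slab [([237.0, 241.1, 47.7, 37.2], 0.88)]
weight [([408.3, 173.4, 14.8, 26.9], 0.79)]
bowl [([499.4, 257.6, 48.3, 42.9], 0.93)]
ticket [([149.7, 234.6, 43.4, 23.9], 0.82)]
top 444.13657048470003 [ 0.282 -0.001  1.333] [ 0.194 -0.009 -0.981]
tin [([437.1, 222.5, 19.1, 26.4], 0.71)]
caddy [([190.9, 219.5, 22.2, 18.2], 0.78)]
jar [([289.8, 224.3, 13.7, 18.8], 0.62)]
cup [([360.8, 229.1, 18.2, 20.1], 0.56)]
board [([337.4, 169.3, 121.5, 39.6], 0.82)]
cork_mat [([298.1, 171.1, 34.8, 33.4], 0.73)]
marble_slab [([381.6, 173.1, 33.1, 33.3], 0.6)]
weight [([243.8, 236.8, 12.9, 23.8], 0.51)]
bowl [([187.2, 159.7, 37.5, 30.3], 0.8)]
ticket []
{'time': 1.1, 'joint_positions': array([ 1.015,  0.087,  1.371,  0.   ,  1.684, -0.103]), 'qvel': array([ 0.   , -0.   , -0.   , -0.001,  0.002, -0.   ]), 'joint_torque': array([  0.   , -34.005, -30.26 ,   0.072,   0.024,  -0.   ]), 'tool_pos': array([0.241, 0.495, 0.223]), 'ee_rot': array([ 3.141, -0.   ,  2.689]), 'wrist_force': array([-0.168, -0.29 , -0.214]), 'wrist_torque': array([-0.007,  0.06 , -0.001]), 'finger_force': 0.0, 'width': 0.09393076267660369}
```

Run:
```python
import cv2
a=cv2.imread('pics/scene0.png')[140:300,110:550]; b=cv2.imread('pics/top0.png')[110:290,150:490]
cv2.imwrite('pics/a.png',cv2.resize(a,(800,291),interpolation=2)); cv2.imwrite('pics/b.png',cv2.resize(b,(800,424),interpolation=2))
```

```text
(no output)
```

View pics/a.png

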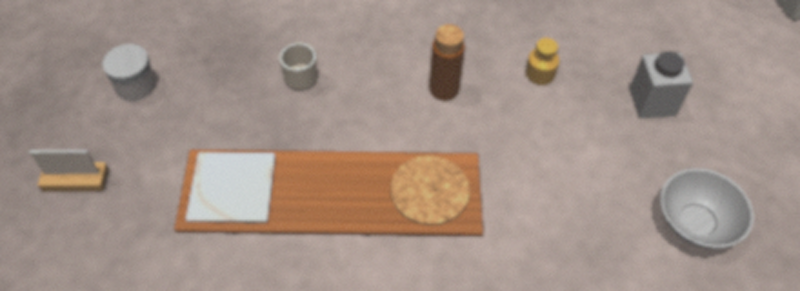

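View pics/b.png

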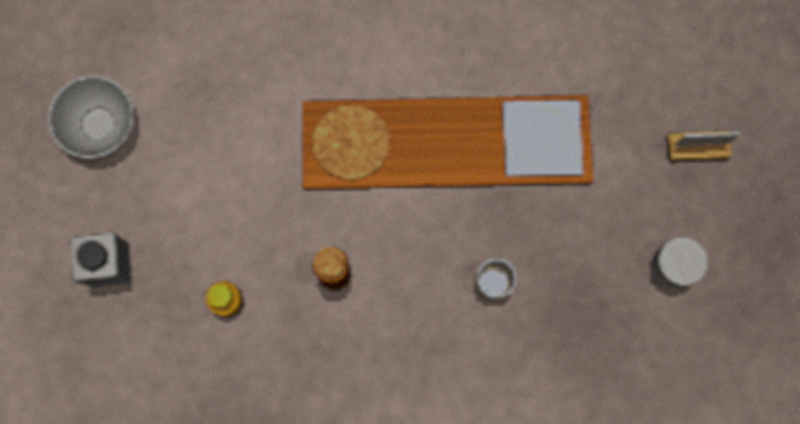

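The scene view shows the tin, cup, jar, weight and caddy in a back row. The slab is at the -y end of the board and the cork at the +y end, with the ticket and the bowl outside. Next I fit positions with a box model.

```bash
cat > fit.py <<'E'
from h import *
from scipy.optimize import least_squares
def ring(d,z): a=np.linspace(0,2*np.pi,40); return np.c_[d/2*np.cos(a),d/2*np.sin(a),0*a+z]
def box(a,b,z): return np.array([[i*a/2,j*b/2,z] for i in(-1,1) for j in(-1,1)])
M=dict(tin=np.r_[ring(58,0),ring(60,40),ring(60,55)],caddy=np.r_[box(54,54,0),box(54,54,76),ring(36,90)],
 jar=np.r_[ring(44,0),ring(44,95),ring(37,115)],cup=np.r_[ring(38,0),ring(48,8),ring(50,50)],
 board=np.r_[box(120,380,0),box(120,380,10)],cork_mat=np.r_[ring(100,10),ring(100,16)],marble_slab=np.r_[box(100,100,10),box(100,100,18)],
 weight=np.r_[ring(44,0),ring(44,35),ring(20,62)],bowl=np.r_[ring(60,0),ring(110,40)],ticket=np.r_[box(35,80,0),box(35,80,18)])
def fit(n,obs,base=0,yaw=0):
    c,s=np.cos(yaw),np.sin(yaw); m=M[n]/1000@np.array([[c,s,0],[-s,c,0],[0,0,1]])
    def f(p):
        r=[]
        for cm,e in obs:
            q=proj(cm,m+[p[0],p[1],base]); lo,hi=q.min(0),q.max(0); r+=list((lo+hi)/2-e[:2])
        return np.array(r)
    s=least_squares(f,[.45,0],loss='soft_l1'); return s.x,s.fun
def locate(names,k=2,cams=("scene","top"),base={},yaw={}):
    obs={n:[] for n in names}
    for _ in range(k):
        for c in cams:
            robot.snapshot(c)
            for n in names:
                d=robot.find_in(n,c)
                if d and d[0]['conf']>.3: obs[n].append((c,np.array(d[0]['extent'])))
    for n in names:
        x,r=fit(n,obs[n],base.get(n,0),yaw.get(n,0)); print(n,np.round(x,4),len(obs[n]),'res',np.round(r,1))
E
python3 - <<'E'
from fit import *
locate(list(M),2,yaw=dict(caddy=.1))
# corners by colour in top picture
im=cv2.imread('pics/top0.png'); hsv=cv2.cvtColor(im,cv2.COLOR_BGR2HSV)
def rect(mask,z,t):
    n,l,s,c=cv2.connectedComponentsWithStats(mask.astype(np.uint8)); i=1+s[1:,4].argmax()
    p=cv2.findContours((l==i).astype(np.uint8),0,1)[0][0].reshape(-1,2)
    w=np.array([ray("top",u,v,z)[:2] for u,v in p],np.float32)*1000
    r=cv2.minAreaRect(w); print(t,r)
print(im[219,170:205].mean(1).astype(int), im[173,360:410].mean(1).astype(int),hsv[173,[340,381,300]])
H,S,V=[hsv[:,:,i].astype(int) for i in range(3)]
sub=np.zeros_like(H,bool); sub[140:200,265:410]=1
rect(sub&(S>120),.01,'board')
rect(sub&(S<70)&(V>140),.018,'slab')
sub[:]=0; sub[200:240,175:210]=1
rect(sub&(V>125),.076,'caddy')
E
```

```text
tin [ 0.4688 -0.3555] 4 res [-0.5 -2.3  0.2 -2.1  0.2 -2.7 -0.7 -1. ]
caddy [0.467  0.3736] 4 res [-0.2 -2.1  0.1 -1.4  0.6 -0.8  0.3 -0.7]
jar [0.4554 0.0815] 4 res [ 0.4  0.2 -0.  -0.  -0.5  0.1 -0.   0.4]
cup [ 0.4466 -0.1238] 4 res [-0.4 -0.7 -0.7 -0.7 -1.3 -0.4 -1.5 -0.1]
board [ 0.6325 -0.0582] 4 res [-0.2 -1.1 -0.6 -3.2 -0.7 -1.2 -0.6 -1.2]
cork_mat [0.6272 0.0608] 4 res [ 0.2 -0.1 -1.6 -0.5 -0.6 -1.1  0.4 -0.6]
marble_slab [ 0.6313 -0.188 ] 4 res [-0.4 -1.6 -0.3 -2.3 -0.1 -1.2 -0.3 -1.8]
weight [0.4245 0.2167] 4 res [116.3 -71.2  -0.   -0.2  -0.3   1.8   1.5   0.2]
bowl [0.6567 0.3937] 4 res [-1.3  0.2 -1.  -0.8  0.2 -2.3 -0.1 -0.5]
ticket [ 0.6228 -0.3953] 4 res [-1.955e+02 -8.800e+00 -1.700e+00 -1.000e-01 -4.000e-01  1.700e+00
 -2.600e+00  7.000e-01]
[114 117 116 117 116 117 117 118 120 124 123 130 103  67  54  57  55  59
  58  63  62  61  63  59  43  75 130 151 136  90  49  39  33  41  50] [ 87  81  85  81  93 136 160 159 162 163 160 159 158 159 160 159 160 160
 158 159 159 162 159 161 160 161 161 159 159 162 161 159 158 158 160 162
 155 128  98  85  90  99 112 121 122 118 119 116 115 113] [[ 14 203 137]
 [114  15 168]
 [ 19 146 159]]
board ((630.73974609375, -66.2974853515625), (119.14601135253906, 374.9493408203125), 1.4936306476593018)
slab ((634.3460693359375, -190.10128784179688), (98.07795715332031, 100.65995788574219), 1.5032868385314941)
caddy ((471.6689147949219, 360.1662902832031), (104.804931640625, 97.32210540771484), 2.9294216632843018)
```

Run:
```python
from h import *
im=cv2.imread('pics/top0.png')
c=im[195:245,165:220]; cv2.imwrite('pics/c.png',cv2.resize(c,None,fx=10,fy=10,interpolation=2))
P=[ray("top",150+x/2.353,110+y/2.353,.076)[:2] for x,y in[(72,238),(116,233),(120,278),(76,283)]]
print(np.round(P,4),np.mean(P,0)); print([np.degrees(np.arctan2(*(P[(i+1)%4]-P[i])[::-1])) for i in range(4)])
```

```text
[[0.4891 0.3933]
 [0.4955 0.3404]
 [0.4404 0.3325]
 [0.4342 0.3851]] [0.46480261 0.36281823]
[np.float64(-83.18169009839285), np.float64(-171.87019058479493), np.float64(96.73715549423132), np.float64(8.58811881814589)]
```

View pics/c.png

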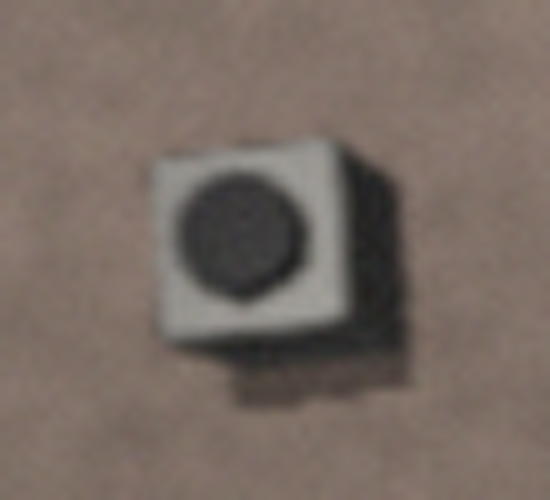

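Call:
{"method": "servo_tool", "body": {
  "plan": [
    [0,0,0,0,0,0.08,94],
    [0,0,0,0,0,0.16,94],
    [0,0,0,0,0,0.24,94],
    [0,0,0,0,0,0.32,94],
    [0,0,0,0,0,0.4,94],
    [0,0,0,0,0,0.48,94],
    [0,0,0,0,0,0.56,94],
    [0,0,0,0,0,0.64,94],
    [0,0,0,0,0,0.712,94],
    [0,0,0,0,0,0.712,94],
    [0,0,0,0,0,0.712,94]
  ]
}}

```text
time: 4.22
tool_pos: [0.2406, 0.4946, 0.2225]
ee_rot: [3.142, -0.0, 1.573]
wrist_force: [0.3, -0.6, -0.1]
width: 0.0939
finger_force: 0.0
```

The crop shows the caddy's top face with corners near (181,210.5), (198.5,209), (200,227.5) and (181.5,229), and the lid centre at (189.2,218.5). It is turned about +0.09 rad. I'll check the other objects by triangulating top features.

Run:
```python
from h import *
A=lambda x,y:(110+x/1.818,140+y/1.818); B=lambda x,y:(150+x/2.353,110+y/2.353)
for n,a,b,z in[('caddylid',A(669,63),(189.2,218.5),.09),('tin',A(128,61),B(683,261),.055),('jar',A(449,34),B(331,261),.115),('cup',A(298,55),B(497,273),.05),('caddytop',A(662,69),(190.3,219),.076)]:
    print(n,ray("scene",*a,z)[:2].round(4),ray("top",*b,z)[:2].round(4))
```

```text
caddylid [0.4744 0.3659] [0.4659 0.3635]
tin [ 0.4718 -0.348 ] [ 0.4662 -0.3555]
jar [0.459  0.0804] [0.4563 0.0759]
cup [ 0.4472 -0.1213] [ 0.4512 -0.1254]
caddytop [0.4731 0.3612] [0.4665 0.3643]
```

Call:
{"method": "servo_tool", "body": {
  "plan": [
    [-0.3,0.5,0,0,0,-0.05,94],
    [-0.6,1.0,0,0,0,-0.05,94],
    [-0.9,1.0,0,0,0,-0.05,94],
    [-1,1,0,0,0,-0.05,94],
    [-1,1,0,0,0,-0.05,94]
  ]
}}

```text
time: 4.63
tool_pos: [0.3426, 0.3912, 0.2227]
ee_rot: [3.141, 0.002, 1.646]
wrist_force: [-0.6, 0.4, -0.2]
width: 0.094
finger_force: 0.0
```

```bash
cat > go.py <<'E'
import sys; from h import *
from scipy.spatial.transform import Rotation as Ro
o=robot.get_obs(); R=Ro.from_euler('xyz',o['ee_rot'])
# args: x y z yaw ; prints shift + turn in move units
for a in sys.argv[1:]:
    v=[float(k) for k in a.split(',')]
    T=Ro.from_euler('xyz',[np.pi,0,v[3]])
    print(a,np.round(R.inv().apply(np.array(v[:3])-o['tool_pos'])/.1,3),np.round((R.inv()*T).as_rotvec()/(np.pi/2),3))
E
python3 go.py 0.468,0.364,0.222,1.66 0.468,0.364,0.05,1.66
```

```text
0.468,0.364,0.222,1.66 [-0.366  1.23   0.008] [ 0.     0.001 -0.009]
0.468,0.364,0.05,1.66 [-0.363  1.229  1.728] [ 0.     0.001 -0.009]
```

Call:
{"method": "servo_tool", "body": {
  "plan": [
    [-0.1,0.35,0,0,0,0,94],
    [-0.2,0.7,0,0,0,0,94],
    [-0.37,1.0,0,0,0,-0.01,94],
    [-0.37,1.0,0,0,0,-0.01,94],
    [-0.37,1.0,0,0,0,-0.01,94],
    [-0.37,1.0,0,0,0,-0.01,94]
  ]
}}

```text
time: 5.13
tool_pos: [0.4425, 0.3661, 0.2223]
ee_rot: [-3.141, -0.001, 1.666]
wrist_force: [-1.0, 0.5, -0.1]
width: 0.0941
finger_force: 0.0
```

Call:
{"method": "servo_tool", "body": {
  "plan": [
    [0,0.23,0.1,0,0,0,94],
    [0,0.23,0.3,0,0,0,94],
    [0,0.23,0.5,0,0,0,94],
    [0,0.23,0.7,0,0,0,94],
    [0,0.23,0.9,0,0,0,94],
    [0,0.23,0.9,0,0,0,94],
    [0,0.23,0.9,0,0,0,94]
  ]
}}

```text
time: 5.72
tool_pos: [0.4641, 0.3682, 0.1317]
ee_rot: [-3.139, 0.001, 1.667]
wrist_force: [-0.2, 0.2, 0.3]
width: 0.0939
finger_force: 0.0
```

```bash
python3 go.py 0.468,0.364,0.05,1.66; python3 -c "
from h import *
snap('top','t1.png'); im=snap('scene','s1.png')[120:250,400:560]; cv2.imwrite('pics/s1c.png',cv2.resize(im[:,:,::-1],None,fx=4,fy=4,interpolation=2))"
```

```text
0.468,0.364,0.05,1.66 [-0.045  0.036  0.817] [-0.002  0.001  0.005]
```

View pics/s1c.png

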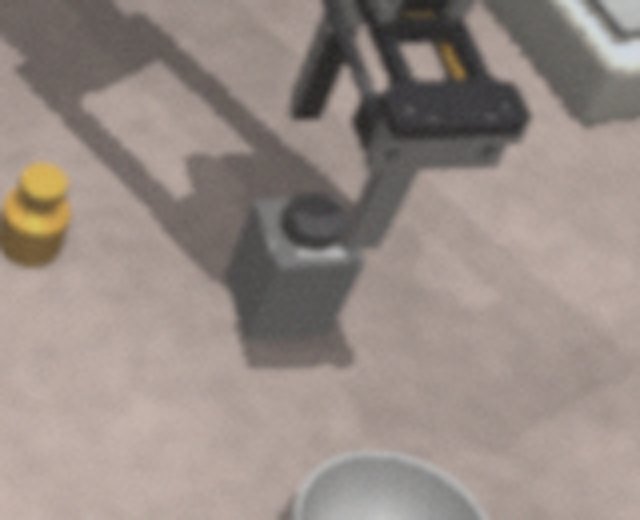

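The picture shows the near fingertip at about (492.5,180) full-frame and the caddy lid at (479,174). I'll compare both with projections.

```bash
python3 -c "
from h import *
print(proj('scene',[[.464+.053,.372,.1147],[.464-.053,.364,.1147],[.468,.364,.09],[.468,.364,.0]]))
im=cv2.imread('pics/t1.png')[150:260,130:260]; cv2.imwrite('pics/t1c.png',cv2.resize(im,None,fx=5,fy=5,interpolation=2))
print(proj('top',[[.464+.053,.372,.1147],[.468,.364,.09]]))"
```

```text
[[487.31558488 182.14695386]
 [475.53464653 147.64519877]
 [476.67551888 172.53665858]
 [466.23208064 195.69101295]]
[[184.69433969 199.02209943]
 [189.0498757  217.76109439]]
```

View pics/t1c.png

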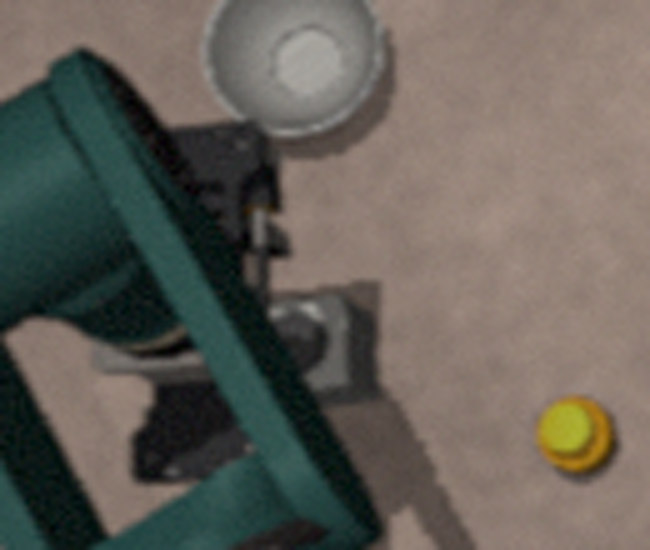

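The lid sits about 6 mm further to -y relative to the fingers than predicted, so I take y ≈ 0.36 and descend.

Call:
{"method": "servo_tool", "body": {
  "plan": [
    [-0.08,0.03,0.0,0,0,0,94],
    [-0.08,0.03,0.2,0,0,0,94],
    [-0.08,0.03,0.4,0,0,0,94],
    [-0.08,0.03,0.6,0,0,0,94],
    [-0.08,0.03,0.82,0,0,0,94],
    [-0.08,0.03,0.82,0,0,0,80],
    [-0.08,0.03,0.82,0,0,0,65],
    [-0.08,0.03,0.82,0,0,0,50],
    [-0.08,0.03,0.82,0,0,0,40],
    [-0.08,0.03,0.82,0,0,0,40],
    [-0.08,0.03,0.82,0,0,0,40],
    [-0.08,0.03,0.82,0,0,0,40]
  ]
}}

```text
time: 6.82
tool_pos: [0.4701, 0.3603, 0.0518]
ee_rot: [3.14, -0.001, 1.665]
wrist_force: [-1.0, 0.1, 3.8]
width: 0.0539
finger_force: 29.9
```

Call:
{"method": "servo_tool", "body": {
  "plan": [
    [0,0,0,0,0,0,40],
    [0,0,0,0,0,0,40],
    [0,0,0,0,0,0,40],
    [0,0,-0.1,0,0,0,40],
    [0,0,-0.4,0,0,0,40],
    [0,0,-0.7,0,0,0,40],
    [0,0,-1,0,0,0,40],
    [0,0,-1,0,0,0,40]
  ]
}}

```text
time: 7.48
tool_pos: [0.4728, 0.3618, 0.158]
ee_rot: [3.13, -0.006, 1.665]
wrist_force: [0.5, -0.0, -0.3]
width: 0.0541
finger_force: 29.8
```

Call:
{"method": "servo_tool", "body": {
  "plan": [
    [-0.2,0.1,-0.2,0,0,0,40],
    [-0.5,0.25,-0.4,0,0,0,40],
    [-0.8,0.4,-0.4,0,0,0,40],
    [-1,0.5,-0.4,0,0,0,40]
  ]
}}

```text
time: 7.82
tool_pos: [0.5305, 0.2629, 0.1908]
ee_rot: [3.14, 0.001, 1.664]
wrist_force: [-0.2, -0.7, -2.6]
width: 0.0541
finger_force: 29.8
```

Call:
{"method": "servo_tool", "body": {
  "plan": [
    [-0.3,0.15,0,0,0,0,40],
    [-0.6,0.3,0,0,0,0,40],
    [-0.9,0.5,0,0,0,0,40],
    [-1,0.6,0,0,0,0,40]
  ]
}}

```text
time: 8.15
tool_pos: [0.5995, 0.1666, 0.1882]
ee_rot: [-3.14, 0.003, 1.66]
wrist_force: [0.4, 0.1, -2.8]
width: 0.0539
finger_force: 29.8
```

Call:
{"method": "servo_tool", "body": {
  "plan": [
    [-0.3,0.1,0,0,0,0,40],
    [-0.6,0.2,0,0,0,0.02,40],
    [-0.9,0.3,0,0,0,0.04,40],
    [-1,0.4,0,0,0,0.04,40]
  ]
}}

```text
time: 8.48
tool_pos: [0.6475, 0.0712, 0.1884]
ee_rot: [-3.139, 0.002, 1.597]
wrist_force: [-0.1, 0.4, -2.7]
width: 0.0538
finger_force: 29.8
```

Call:
{"method": "servo_tool", "body": {
  "plan": [
    [-0.3,0.1,0,0,0,0,40],
    [-0.6,0.15,0,0,0,0,40],
    [-0.9,0.2,0,0,0,0,40],
    [-1,0.2,0,0,0,0,40],
    [-1,0.2,0,0,0,0,40]
  ]
}}

```text
time: 8.9
tool_pos: [0.67, -0.0267, 0.1882]
ee_rot: [-3.138, 0.0, 1.598]
wrist_force: [-0.5, -0.0, -3.0]
width: 0.0539
finger_force: 29.8
```

```bash
python3 go.py 0.634,-0.189,0.2,1.597;  python3 go.py 0.634,-0.189,0.07,1.597
```

```text
0.634,-0.189,0.2,1.597 [-1.612 -0.404 -0.116] [-0.002  0.     0.001]
0.634,-0.189,0.07,1.597 [-1.612 -0.4    1.184] [-0.002  0.     0.001]
```

Call:
{"method": "servo_tool", "body": {
  "plan": [
    [-0.3,-0.1,0,0,0,0,40],
    [-0.6,-0.2,0,0,0,0,40],
    [-0.9,-0.3,0,0,0,0,40],
    [-1,-0.4,0,0,0,0,40]
  ]
}}

```text
time: 9.23
tool_pos: [0.6326, -0.1271, 0.1893]
ee_rot: [-3.14, 0.001, 1.6]
wrist_force: [0.9, 0.2, -2.7]
width: 0.054
finger_force: 29.8
```

Call:
{"method": "servo_tool", "body": {
  "plan": [
    [-0.2,0,0,0,0,0,40],
    [-0.4,0,0,0,0,0,40],
    [-0.61,0,0.3,0,0,0,40],
    [-0.61,0,0.6,0,0,0,40],
    [-0.61,0,0.8,0,0,0,40],
    [-0.61,0,0.8,0,0,0,40],
    [-0.61,0,0.8,0,0,0,40],
    [-0.61,0,0.8,0,0,0,40]
  ]
}}

```text
time: 9.9
tool_pos: [0.6363, -0.185, 0.1121]
ee_rot: [3.139, 0.0, 1.603]
wrist_force: [0.2, -0.1, -2.2]
width: 0.0542
finger_force: 29.8
```

```bash
python3 go.py 0.634,-0.189,0.07,1.597; python3 -c "
from h import *
a=snap('scene')[150:300,150:350,::-1]; b=snap('top')[110:230,340:500,::-1]
f=lambda i,w,h:cv2.resize(i,(w,h),interpolation=2)
cv2.imwrite('pics/ab.png',np.hstack([f(a,400,300),f(b,400,300)]))
cv2.imwrite('pics/s2c.png',f(a,800,600))"
```

```text
0.634,-0.189,0.07,1.597 [-0.039 -0.025  0.421] [0.001 0.    0.004]
```

View pics/s2c.png

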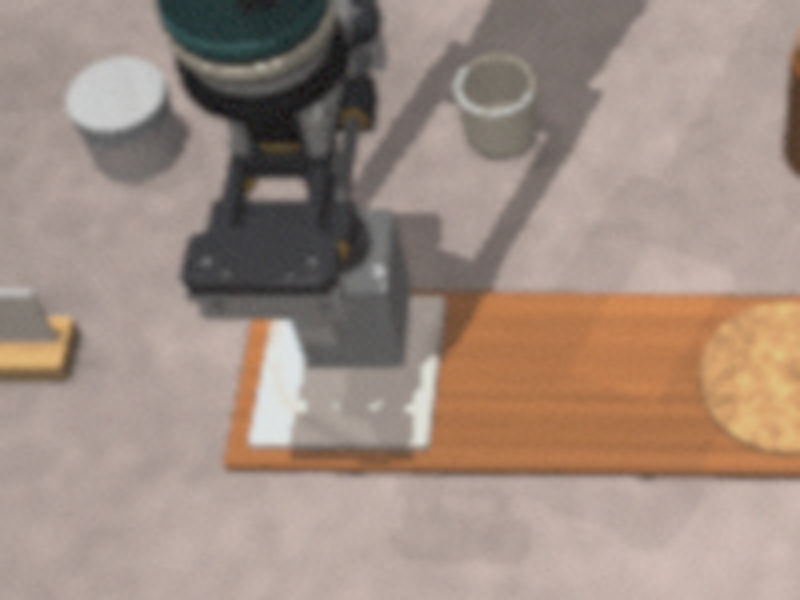

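The caddy's lower front edge spans about x 300–404, y 355–363 in the crop. The slab's visible corners are at (250,443), (430,447) and (443,297). I'll compare these with projection.

```bash
python3 -c "
from h import *
f=lambda P:((proj('scene',P)-150)*4).round(1)
print(f([[.663,-.212,.06],[.663,-.158,.06]]))
c=np.array([.634,-.189]);
u=np.array([np.cos(.026),np.sin(.026)]);w=np.array([-u[1],u[0]])
print(f([[*(c+.05*(s*u+t*w)),.018] for s,t in((1,-1),(1,1),(-1,1))]))
for p in ((250,443),(430,447),(443,297)): print(ray('scene',150+p[0]/4,150+p[1]/4,.018))
for p in ((300,358),(403,363)): print(ray('scene',150+p[0]/4,150+p[1]/4,.06))
"
```

```text
[[284.5 365.6]
 [383.7 369.2]]
[[245.4 437.9]
 [425.6 440.3]
 [443.5 290.2]]
[ 0.68835024 -0.23451655  0.018     ]
[ 0.68672463 -0.13472948  0.018     ]
[ 0.58752858 -0.14001047  0.018     ]
[ 0.65784324 -0.20448158  0.06      ]
[ 0.65867087 -0.14810515  0.06      ]
```

View pics/ab.png

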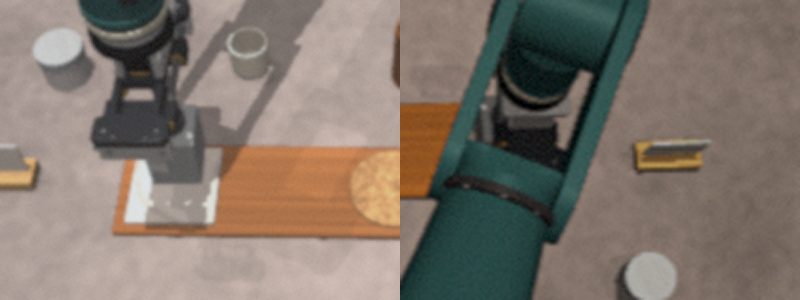

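In the scene view the caddy sits about 10 mm to +y of the slab middle. I correct that, go lower and look again.

Call:
{"method": "servo_tool", "body": {
  "plan": [
    [-0.1,0.02,0.1,0,0,0,40],
    [-0.1,0.02,0.25,0,0,0,40],
    [-0.1,0.02,0.37,0,0,0,40],
    [-0.1,0.02,0.37,0,0,0,40],
    [-0.1,0.02,0.37,0,0,0,40]
  ]
}}

```text
time: 10.42
tool_pos: [0.6372, -0.1961, 0.0724]
ee_rot: [-3.14, -0.001, 1.602]
wrist_force: [0.6, -0.6, -1.8]
width: 0.0537
finger_force: 29.9
```

```bash
python3 -c "
from h import *
a=snap('scene')[200:280,190:290,::-1]
cv2.imwrite('pics/s3c.png',cv2.resize(a,(700,560),interpolation=2)); print(robot.get_obs()['tool_pos'])"
```

```text
[ 0.63764311 -0.19621839  0.07336936]
```

View pics/s3c.png

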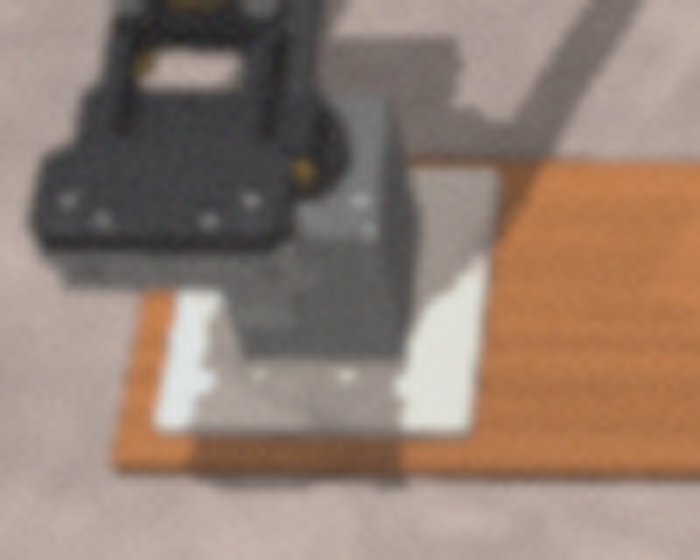

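```bash
python3 -c "
from h import *
r=lambda x,y,z:ray('scene',190+x/7,200+y/7,z).round(4)
for p in((157,432),(470,434),(499,168)): print(r(*p,.018))
for p in((243,358),(404,360)): print(r(*p,.0215))"
```

```text
[ 0.6907 -0.2342  0.018 ]
[ 0.6874 -0.1354  0.018 ]
[ 0.5868 -0.1388  0.018 ]
[ 0.665  -0.2108  0.0215]
[ 0.6636 -0.1593  0.0215]
```

Centred within a couple of mm, so I lower, release and lift.

Call:
{"method": "servo_tool", "body": {
  "plan": [
    [0,0,0.02,0,0,0,40],
    [0,0,0.04,0,0,0,40],
    [0,0,0.04,0,0,0,40],
    [0,0,0.04,0,0,0,60],
    [0,0,0.04,0,0,0,80],
    [0,0,0.04,0,0,0,94],
    [0,0,0.04,0,0,0,94],
    [0,0,0.04,0,0,0,94],
    [0,0,-0.3,0,0,0,94],
    [0,0,-0.7,0,0,0,94],
    [0,0,-1,0,0,0,94],
    [0,0,-1,0,0,0,94]
  ]
}}

```text
time: 11.47
tool_pos: [0.6412, -0.1975, 0.1834]
ee_rot: [3.127, 0.006, 1.602]
wrist_force: [0.3, -0.8, 0.9]
width: 0.0943
finger_force: 0.0
```

```bash
python3 go.py 0.469,-0.353,0.17,1.571
```

```text
0.469,-0.353,0.17,1.571 [-1.5   -1.771  0.118] [0.009 0.004 0.02 ]
```

Call:
{"method": "servo_tool", "body": {
  "plan": [
    [-0.25,-0.3,0,0,0,0,94],
    [-0.5,-0.6,0,0,0,0.02,94],
    [-0.75,-0.9,0,0,0,0.02,94],
    [-0.75,-0.9,0,0,0,0.02,94]
  ]
}}

```text
time: 11.8
tool_pos: [0.5456, -0.2782, 0.1734]
ee_rot: [-3.139, 0.003, 1.564]
wrist_force: [1.2, 0.5, 0.2]
width: 0.0941
finger_force: 0.0
```

Call:
{"method": "servo_tool", "body": {
  "plan": [
    [-0.25,-0.3,0,0,0,0,94],
    [-0.5,-0.6,0,0,0,0,94],
    [-0.75,-0.88,0,0,0,0,94],
    [-0.75,-0.88,0,0,0,0,94],
    [-0.75,-0.88,0,0,0,0,94],
    [-0.75,-0.88,0,0,0,0,94]
  ]
}}

```text
time: 12.3
tool_pos: [0.4625, -0.3484, 0.1733]
ee_rot: [3.141, -0.001, 1.57]
wrist_force: [-0.1, 0.9, -0.6]
width: 0.0937
finger_force: 0.0
```

```bash
python3 go.py 0.469,-0.353,0.034,1.571
python3 - <<'E'
from fit import *
locate(['caddy','marble_slab','tin'],1,base=dict(caddy=.018),yaw=dict(caddy=.026,marble_slab=.026))
E
```

```text
0.469,-0.353,0.034,1.571 [-0.047  0.064  1.393] [ 0.    -0.    -0.001]
caddy [ 0.638  -0.1851] 2 res [-0.4 -1.4 -0.7 -1.7]
marble_slab [ 0.6291 -0.1914] 2 res [ 0.7 -0.6  1.1 -1.1]
tin [ 0.6178 -0.3179] 2 res [ 1.1 47.7 42.7  1.7]
```

Call:
{"method": "servo_tool", "body": {
  "plan": [
    [-0.04,0.06,0.2,0,0,0,94],
    [-0.04,0.06,0.5,0,0,0,94],
    [-0.04,0.06,0.8,0,0,0,94],
    [-0.04,0.06,0.8,0,0,0,94]
  ]
}}

```text
time: 13.03
tool_pos: [0.4649, -0.3496, 0.0863]
ee_rot: [-3.132, -0.009, 1.571]
wrist_force: [-0.5, 1.5, -1.1]
width: 0.0938
finger_force: 0.0
```

Call:
{"method": "servo_tool", "body": {
  "plan": [
    [0,0,0.2,0,0,0,94],
    [0,0,0.4,0,0,0,94],
    [0,0,0.48,0,0,0,90],
    [0,0,0.48,0,0,0,80],
    [0,0,0.48,0,0,0,70],
    [0,0,0.48,0,0,0,50],
    [0,0,0.48,0,0,0,50],
    [0,0,0.48,0,0,0,50],
    [0,0,0.48,0,0,0,50],
    [0,0,0.48,0,0,0,50]
  ]
}}

```text
time: 13.87
tool_pos: [0.4686, -0.3535, 0.0471]
ee_rot: [3.14, 0.002, 1.57]
wrist_force: [-0.2, -0.7, 3.9]
width: 0.0593
finger_force: 30.0
```

Call:
{"method": "servo_tool", "body": {
  "plan": [
    [0,0,-0.1,0,0,0,50],
    [0,0,-0.4,0,0,0,50],
    [0,0,-0.8,0,0,0,50],
    [0,0,-0.8,0,0,0,50],
    [0,0,-0.8,0,0,0,50]
  ]
}}

```text
time: 14.28
tool_pos: [0.4695, -0.3541, 0.1292]
ee_rot: [3.136, 0.005, 1.57]
wrist_force: [-0.3, 0.4, -1.5]
width: 0.0592
finger_force: 30.0
```

```bash
python3 -c "
from h import *
a=snap('scene')[110:230,120:270,::-1]; o=robot.get_obs()
cv2.imwrite('pics/s4c.png',cv2.resize(a,(750,600),interpolation=2)); p=o['tool_pos'];print(p)
print(proj('scene',[p+[.03,0,-.045],p+[.053,0,-.017]]))"
```

```text
[ 0.46832981 -0.35307521  0.12661331]
[[172.65621154 174.75214084]
 [166.73671145 174.54019886]]
```

View pics/s4c.png

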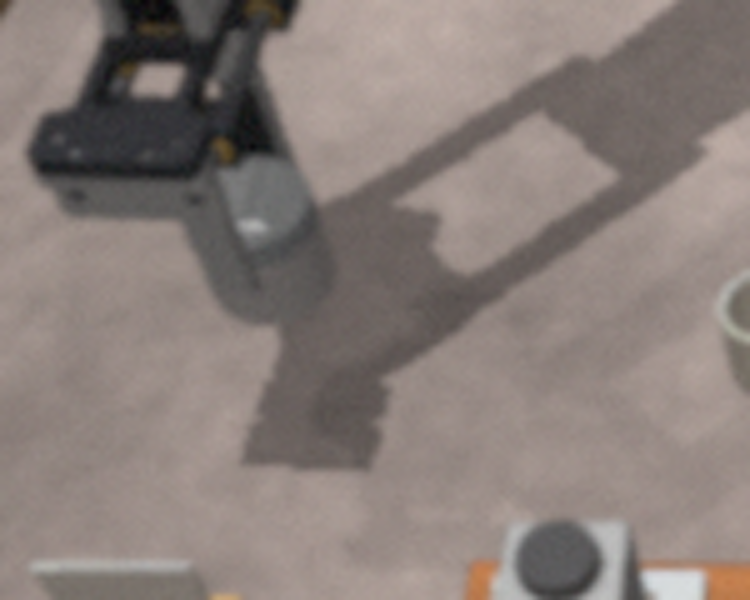

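The tin hangs upright and centred, its lowest outline point at (173,174.4) against the predicted (172.7,174.8). I carry it to the cork.

Call:
{"method": "servo_tool", "body": {
  "plan": [
    [0.1,0.1,-0.3,0,0,0,50],
    [0.3,0.2,-0.6,0,0,0,50],
    [0.6,0.3,-0.7,0,0,0,50],
    [0.9,0.4,-0.7,0,0,0,50],
    [1,0.4,-0.7,0,0,0,50]
  ]
}}

```text
time: 14.75
tool_pos: [0.509, -0.2491, 0.1946]
ee_rot: [-3.141, -0.003, 1.574]
wrist_force: [0.8, 0.4, -1.1]
width: 0.0595
finger_force: 30.0
```

Call:
{"method": "servo_tool", "body": {
  "plan": [
    [0.3,0.1,0,0,0,0,50],
    [0.6,0.2,0,0,0,0,50],
    [0.9,0.3,0,0,0,0,50],
    [1,0.4,0,0,0,0,50]
  ]
}}

```text
time: 15.08
tool_pos: [0.5471, -0.1491, 0.1931]
ee_rot: [-3.137, -0.003, 1.573]
wrist_force: [0.2, 0.6, -0.9]
width: 0.0593
finger_force: 30.0
```

Call:
{"method": "servo_tool", "body": {
  "plan": [
    [0.3,0.1,0,0,0,0,50],
    [0.6,0.2,0,0,0,0,50],
    [0.9,0.3,0,0,0,0,50],
    [1,0.4,0,0,0,0,50]
  ]
}}

```text
time: 15.42
tool_pos: [0.5877, -0.0498, 0.1935]
ee_rot: [-3.138, -0.002, 1.573]
wrist_force: [-0.4, -0.8, -1.4]
width: 0.0593
finger_force: 30.0
```

Call:
{"method": "servo_tool", "body": {
  "plan": [
    [0.3,0.1,0,0,0,0,50],
    [0.6,0.2,0,0,0,0,50],
    [0.9,0.3,0,0,0,0,50],
    [1,0.4,0,0,0,0,50],
    [1,0.4,0,0,0,0,50]
  ]
}}

```text
time: 15.83
tool_pos: [0.629, 0.0487, 0.1931]
ee_rot: [-3.139, 0.0, 1.573]
wrist_force: [-0.3, -0.1, -0.9]
width: 0.0592
finger_force: 30.0
```

```bash
python3 go.py 0.631,0.063,0.075,1.571
```

```text
0.631,0.063,0.075,1.571 [0.143 0.023 1.181] [-0.002  0.     0.001]
```

Call:
{"method": "servo_tool", "body": {
  "plan": [
    [0.14,0.02,0.2,0,0,0,50],
    [0.14,0.02,0.5,0,0,0,50],
    [0.14,0.02,0.8,0,0,0,50],
    [0.14,0.02,1.0,0,0,0,50],
    [0.14,0.02,1.0,0,0,0,50]
  ]
}}

```text
time: 16.25
tool_pos: [0.6257, 0.0589, 0.0878]
ee_rot: [-3.128, 0.001, 1.569]
wrist_force: [-0.6, 0.2, -2.1]
width: 0.0594
finger_force: 30.0
```

Call:
{"method": "servo_tool", "body": {
  "plan": [
    [0,0,0.14,0,0,0,50],
    [0,0,0.14,0,0,0,50],
    [0,0,0.14,0,0,0,50]
  ]
}}

```text
time: 16.5
tool_pos: [0.63, 0.0598, 0.0816]
ee_rot: [-3.141, 0.001, 1.569]
wrist_force: [-0.0, -0.5, -0.9]
width: 0.0594
finger_force: 30.0
```

```bash
python3 -c "
from h import *
a=snap('scene')[200:280,295:395,::-1]
cv2.imwrite('pics/s5c.png',cv2.resize(a,(700,560),interpolation=2)); p=robot.get_obs()['tool_pos'];print(p)
print((proj('scene',p+[[.029,0,-.047],[0,.029,-.047],[0,-.029,-.047],[0,0,-.063+.0],[.05,0,-.063],[0,.05,-.063]])-[295,200])*7)"
```

```text
[0.63065518 0.06008751 0.08260439]
[[357.56439061 351.85123943]
 [448.57886582 276.45333476]
 [267.88257682 270.02520772]
 [355.81968643 299.05929881]
 [354.68902922 435.3616169 ]
 [509.68812262 304.55911971]]
```

View pics/s5c.png

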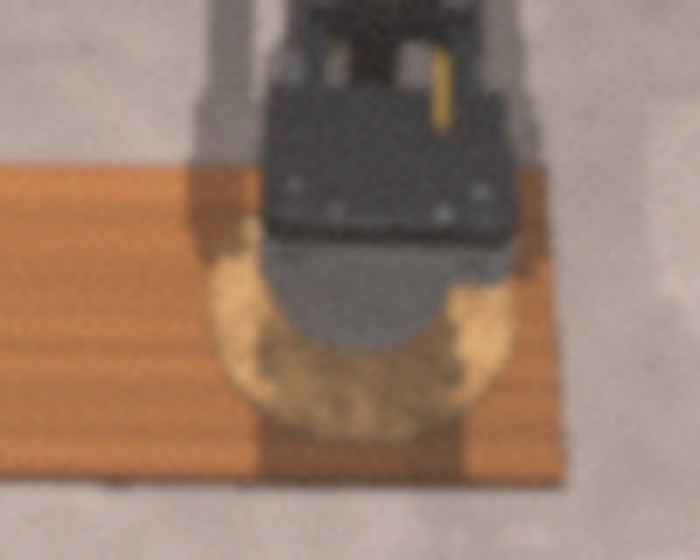

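The tin's bottom point at (357,351) matches prediction. The cork spans x 210–515 with its bottom at 440, so it is about 2 mm further to +y and +x.

Call:
{"method": "servo_tool", "body": {
  "plan": [
    [0.02,0.02,0.08,0,0,0,50],
    [0.02,0.02,0.17,0,0,0,50],
    [0.02,0.02,0.19,0,0,0,50],
    [0.02,0.02,0.19,0,0,0,50],
    [0.02,0.02,0.19,0,0,0,60],
    [0.02,0.02,0.19,0,0,0,80],
    [0.02,0.02,0.19,0,0,0,94],
    [0.02,0.02,0.19,0,0,0,94],
    [0.02,0.02,0.19,0,0,0,94],
    [0.02,0.02,-0.2,0,0,0,94],
    [0.02,0.02,-0.6,0,0,0,94],
    [0.02,0.02,-1,0,0,0,94]
  ]
}}

```text
time: 17.55
tool_pos: [0.6312, 0.0632, 0.1816]
ee_rot: [-3.139, -0.0, 1.57]
wrist_force: [1.1, 0.5, 0.9]
width: 0.0939
finger_force: 0.0
```

```bash
python3 go.py 0.449,-0.123,0.17,1.571
```

```text
0.449,-0.123,0.17,1.571 [-1.862 -1.821  0.122] [-0.002 -0.    -0.   ]
```

Call:
{"method": "servo_tool", "body": {
  "plan": [
    [-0.3,-0.3,0,0,0,0,94],
    [-0.6,-0.6,0,0,0,0,94],
    [-0.9,-0.9,0,0,0,0,94],
    [-0.93,-0.91,0,0,0,0,94]
  ]
}}

```text
time: 17.88
tool_pos: [0.5369, -0.033, 0.1814]
ee_rot: [-3.138, 0.002, 1.567]
wrist_force: [-0.5, -0.0, -0.4]
width: 0.0938
finger_force: 0.0
```

Call:
{"method": "servo_tool", "body": {
  "plan": [
    [-0.3,-0.3,0,0,0,0,94],
    [-0.6,-0.6,0,0,0,0,94],
    [-0.93,-0.91,0,0,0,0,94],
    [-0.93,-0.91,0.3,0,0,0,94],
    [-0.93,-0.91,0.7,0,0,0,94],
    [-0.93,-0.91,0.7,0,0,0,94],
    [-0.93,-0.91,0.7,0,0,0,94],
    [-0.93,-0.91,0.7,0,0,0,94]
  ]
}}

```text
time: 18.55
tool_pos: [0.4515, -0.1228, 0.1132]
ee_rot: [3.139, 0.001, 1.571]
wrist_force: [-0.5, -0.1, 0.5]
width: 0.0941
finger_force: 0.0
```

```bash
python3 go.py 0.449,-0.123,0.032,1.571; python3 -c "
from h import *
a=snap('scene')[120:220,220:330,::-1]
cv2.imwrite('pics/s6c.png',cv2.resize(a,(660,600),interpolation=2))
p=robot.get_obs()['tool_pos']
print((proj('scene',[p+[.047,.008,-.017],p+[.047,-.008,-.017],[.449,-.123,.05],[.449,-.098,.05],[.449,-.148,.05]])-[220,120])*6)"
```

```text
0.449,-0.123,0.032,1.571 [-0.001 -0.026  0.812] [0.001 0.    0.   ]
[[314.25112058 324.37450094]
 [273.05697784 323.02704585]
 [318.80402967 304.7602969 ]
 [379.09266818 306.72320748]
 [258.57100035 302.79919687]]
```

View pics/s6c.png

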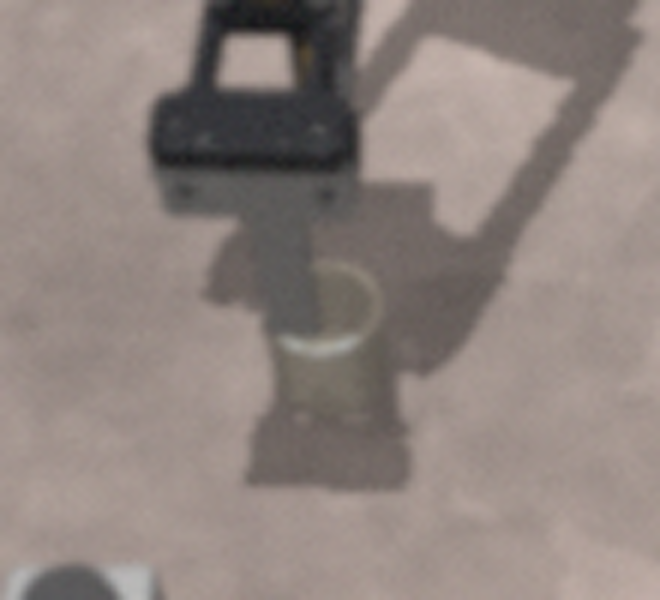

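The finger tip at x 272–318 matches prediction, and the cup rim centre at about (323,309) is ~2 mm to +y of the plan. Grasp.

Call:
{"method": "servo_tool", "body": {
  "plan": [
    [0.015,-0.01,0.2,0,0,0,94],
    [0.015,-0.01,0.5,0,0,0,94],
    [0.015,-0.01,0.81,0,0,0,90],
    [0.015,-0.01,0.81,0,0,0,80],
    [0.015,-0.01,0.81,0,0,0,70],
    [0.015,-0.01,0.81,0,0,0,55],
    [0.015,-0.01,0.81,0,0,0,40],
    [0.015,-0.01,0.81,0,0,0,40],
    [0.015,-0.01,0.81,0,0,0,40],
    [0.015,-0.01,0.81,0,0,0,40],
    [0.015,-0.01,0.81,0,0,0,40]
  ]
}}

```text
time: 19.52
tool_pos: [0.4498, -0.1216, 0.0318]
ee_rot: [3.14, 0.001, 1.57]
wrist_force: [-2.2, 0.3, 5.6]
width: 0.0492
finger_force: 30.0
```

Call:
{"method": "servo_tool", "body": {
  "plan": [
    [0,0,0,0,0,0,40],
    [0,0,-0.1,0,0,0,40],
    [0,0,-0.4,0,0,0,40],
    [0,0,-0.8,0,0,0,40],
    [0,0,-1,0,0,0,40],
    [0,0,-1,0,0,0,40],
    [0,0,-1,0,0,0,40]
  ]
}}

```text
time: 20.1
tool_pos: [0.4498, -0.1216, 0.1318]
ee_rot: [3.139, 0.001, 1.57]
wrist_force: [0.2, -0.3, -2.2]
width: 0.0489
finger_force: 30.0
```

```bash
python3 go.py 0.632,0.062,0.17,1.571
```

```text
0.632,0.062,0.17,1.571 [ 1.837  1.822 -0.378] [ 0.002  0.001 -0.   ]
```

Call:
{"method": "servo_tool", "body": {
  "plan": [
    [0.1,0.1,-0.3,0,0,0,40],
    [0.4,0.4,-0.38,0,0,0,40],
    [0.7,0.7,-0.38,0,0,0,40],
    [0.92,0.91,-0.38,0,0,0,40],
    [0.92,0.91,-0.38,0,0,0,40]
  ]
}}

```text
time: 20.52
tool_pos: [0.5417, -0.0252, 0.1652]
ee_rot: [-3.138, -0.003, 1.575]
wrist_force: [-1.0, 0.5, -1.5]
width: 0.049
finger_force: 30.0
```

Call:
{"method": "servo_tool", "body": {
  "plan": [
    [0.3,0.3,0,0,0,0,40],
    [0.6,0.6,0,0,0,0,40],
    [0.92,0.91,0.1,0,0,0,40],
    [0.92,0.91,0.4,0,0,0,40],
    [0.92,0.91,0.5,0,0,0,40],
    [0.92,0.91,0.5,0,0,0,40],
    [0.92,0.91,0.5,0,0,0,40],
    [0.92,0.91,0.5,0,0,0,40]
  ]
}}

```text
time: 21.18
tool_pos: [0.6307, 0.0613, 0.1192]
ee_rot: [3.141, 0.0, 1.569]
wrist_force: [-0.4, 0.7, -0.6]
width: 0.0489
finger_force: 30.0
```

```bash
python3 go.py 0.632,0.062,0.103,1.571; python3 -c "
from h import *
a=snap('scene')[180:280,295:395,::-1]
cv2.imwrite('pics/s7c.png',cv2.resize(a,(600,600),interpolation=2))
p=robot.get_obs()['tool_pos']
print((proj('scene',[p+[.019,0,-.032],p+[0,.024,-.024],p+[0,-.024,-.024],[.632,.062,.071],[.632,.092,.071],[.632,.032,.071],[.662,.062,.071]])-[295,180])*6)"
```

```text
0.632,0.062,0.103,1.571 [0.007 0.013 0.162] [ 0.     0.    -0.001]
[[317.51909772 323.63552093]
 [386.47393054 268.65376195]
 [251.39191902 263.93937309]
 [316.92476683 306.37825542]
 [399.61232947 309.28940167]
 [234.34141708 303.47077815]
 [316.5571412  377.4299223 ]]
```

View pics/s7c.png

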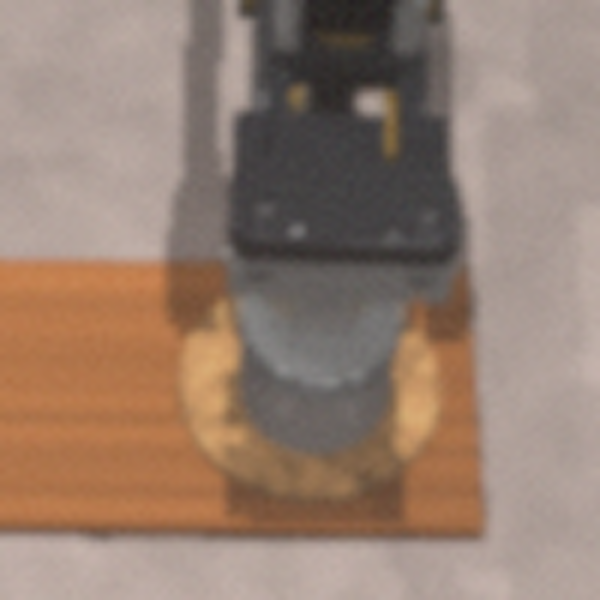

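The tin lid centre is at column ~322 with its front at row 383, within 2 mm of plan. I lower the cup and release.

Call:
{"method": "servo_tool", "body": {
  "plan": [
    [0.012,0.015,0.08,0,0,0,40],
    [0.012,0.015,0.14,0,0,0,40],
    [0.012,0.015,0.165,0,0,0,40],
    [0.012,0.015,0.165,0,0,0,40],
    [0.012,0.015,0.165,0,0,0,40]
  ]
}}

```text
time: 21.65
tool_pos: [0.6325, 0.0635, 0.1027]
ee_rot: [3.141, 0.0, 1.57]
wrist_force: [-1.8, -0.9, 3.7]
width: 0.0489
finger_force: 30.0
```

Call:
{"method": "servo_tool", "body": {
  "plan": [
    [0,0,0,0,0,0,55],
    [0,0,0,0,0,0,75],
    [0,0,0,0,0,0,94],
    [0,0,0,0,0,0,94],
    [0,0,0,0,0,0,94],
    [0,0,-0.2,0,0,0,94],
    [0,0,-0.6,0,0,0,94],
    [0,0,-1,0,0,0,94],
    [0,0,-1,0,0,0,94]
  ]
}}

```text
time: 22.4
tool_pos: [0.6365, 0.064, 0.2125]
ee_rot: [3.125, -0.0, 1.571]
wrist_force: [0.2, -0.3, 2.0]
width: 0.0943
finger_force: 0.0
```

```bash
python3 go.py 0.457,0.079,0.2,1.571
```

```text
0.457,0.079,0.2,1.571 [ 0.15  -1.797  0.095] [ 0.011 -0.    -0.   ]
```

Call:
{"method": "servo_tool", "body": {
  "plan": [
    [0.08,-0.3,0.1,0,0,0,94],
    [0.15,-0.6,0.1,0,0,0,94],
    [0.15,-0.9,0.1,0,0,0,94],
    [0.15,-0.9,0.1,0,0,0,94]
  ]
}}

```text
time: 22.73
tool_pos: [0.5377, 0.0795, 0.1908]
ee_rot: [-3.137, -0.0, 1.572]
wrist_force: [1.0, 0.1, -0.1]
width: 0.0938
finger_force: 0.0
```

Call:
{"method": "servo_tool", "body": {
  "plan": [
    [0,-0.3,0,0,0,0,94],
    [0,-0.6,0,0,0,0,94],
    [0,-0.89,0,0,0,0,94],
    [0,-0.89,0.2,0,0,0,94],
    [0,-0.89,0.4,0,0,0,94],
    [0,-0.89,0.4,0,0,0,94],
    [0,-0.89,0.4,0,0,0,94],
    [0,-0.89,0.4,0,0,0,94]
  ]
}}

```text
time: 23.4
tool_pos: [0.4546, 0.0788, 0.1529]
ee_rot: [3.14, -0.0, 1.57]
wrist_force: [0.9, 0.3, 0.3]
width: 0.0935
finger_force: 0.0
```

```bash
python3 go.py 0.457,0.079,0.06,1.571; python3 -c "
from h import *
a=snap('scene')[120:280,280:400,::-1]
cv2.imwrite('pics/s8c.png',cv2.resize(a,(450,600),interpolation=2))
p=robot.get_obs()['tool_pos']
print((proj('scene',[p+[.047,.008,-.017],p+[.047,-.008,-.017],[.457,.0795,.115],[.457,.0795,.095],[.479,.0795,0]])-[280,120])*3.75)"
```

```text
0.457,0.079,0.06,1.571 [0.001 0.022 0.929] [ 0.001 -0.    -0.   ]
[[302.60354383 174.77795008]
 [275.75504276 173.91244649]
 [287.22079369 142.67278716]
 [285.08958499 164.04690545]
 [275.94053872 282.62311681]]
```

View pics/s8c.png

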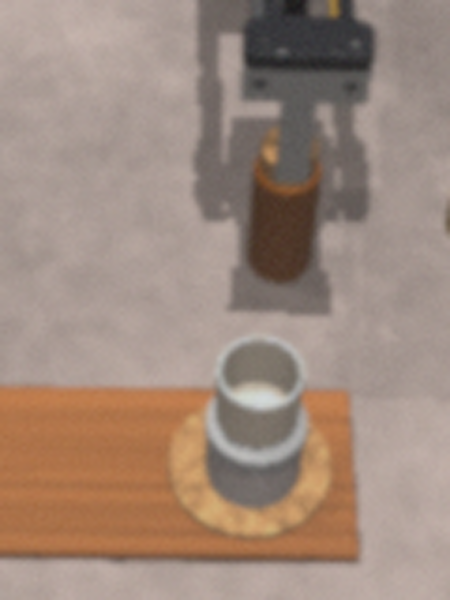

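The cup stands centred on the tin, which is centred on the cork. The jar axis (286 at the shoulder, 277 at the foot) lines up with the fingers. Grasp it.

Call:
{"method": "servo_tool", "body": {
  "plan": [
    [0.01,0.02,0.2,0,0,0,94],
    [0.01,0.02,0.45,0,0,0,94],
    [0.01,0.02,0.7,0,0,0,94],
    [0.01,0.02,0.93,0,0,0,90],
    [0.01,0.02,0.93,0,0,0,80],
    [0.01,0.02,0.93,0,0,0,70],
    [0.01,0.02,0.93,0,0,0,60],
    [0.01,0.02,0.93,0,0,0,45],
    [0.01,0.02,0.93,0,0,0,35],
    [0.01,0.02,0.93,0,0,0,35],
    [0.01,0.02,0.93,0,0,0,35],
    [0.01,0.02,0.93,0,0,0,35]
  ]
}}

```text
time: 24.45
tool_pos: [0.4564, 0.0799, 0.0598]
ee_rot: [3.14, -0.0, 1.57]
wrist_force: [0.1, 0.0, 1.3]
width: 0.0437
finger_force: 30.0
```

Call:
{"method": "servo_tool", "body": {
  "plan": [
    [0,0,0,0,0,0,35],
    [0,0,0,0,0,0,35],
    [0,0,-0.1,0,0,0,35],
    [0,0,-0.4,0,0,0,35],
    [0,0,-0.8,0,0,0,35],
    [0,0,-0.8,0,0,0,35],
    [0,0,-0.8,0,0,0,35]
  ]
}}

```text
time: 25.03
tool_pos: [0.4571, 0.08, 0.1417]
ee_rot: [3.136, -0.0, 1.57]
wrist_force: [-0.5, 0.7, -2.9]
width: 0.0435
finger_force: 30.0
```

```bash
python3 go.py 0.634,-0.062,0.14,1.571
```

```text
0.634,-0.062,0.14,1.571 [-1.419  1.769  0.026] [ 0.003 -0.    -0.   ]
```

Call:
{"method": "servo_tool", "body": {
  "plan": [
    [-0.3,0,0,0,0,0,35],
    [-0.6,0,0,0,0,0,35],
    [-0.9,0.1,0,0,0,0,35],
    [-1,0.2,0,0,0,0,35]
  ]
}}

```text
time: 25.37
tool_pos: [0.4741, -0.023, 0.1369]
ee_rot: [-3.137, 0.001, 1.568]
wrist_force: [-0.4, -0.7, -2.3]
width: 0.0438
finger_force: 30.0
```

Call:
{"method": "servo_tool", "body": {
  "plan": [
    [-0.2,0.1,0,0,0,0,35],
    [-0.42,0.3,0,0,0,0,35],
    [-0.42,0.6,0,0,0,0,35],
    [-0.42,0.8,0,0,0,0,35],
    [-0.42,0.8,0,0,0,0,35]
  ]
}}

```text
time: 25.78
tool_pos: [0.5577, -0.0621, 0.1364]
ee_rot: [-3.139, -0.002, 1.57]
wrist_force: [-0.4, -0.1, -1.2]
width: 0.044
finger_force: 30.0
```

Call:
{"method": "servo_tool", "body": {
  "plan": [
    [0,0.2,0,0,0,0,35],
    [0,0.5,0,0,0,0,35],
    [0,0.77,0.2,0,0,0,35],
    [0,0.77,0.5,0,0,0,35],
    [0,0.77,0.55,0,0,0,35],
    [0,0.77,0.55,0,0,0,35],
    [0,0.77,0.55,0,0,0,35]
  ]
}}

```text
time: 26.37
tool_pos: [0.6313, -0.0617, 0.0832]
ee_rot: [-3.139, -0.001, 1.571]
wrist_force: [-0.2, -0.6, -1.3]
width: 0.0438
finger_force: 30.0
```

```bash
python3 go.py 0.634,-0.062,0.07,1.571; python3 -c "
from h import *
a=snap('scene')[190:280,200:390,::-1]
cv2.imwrite('pics/s9c.png',cv2.resize(a,(798,378),interpolation=2))
p=robot.get_obs()['tool_pos']; print(p)
print((proj('scene',[p+[.022,0,-.06],[.634,-.062,.01],[.656,-.062,.01]])-[200,190])*4.2)"
```

```text
0.634,-0.062,0.07,1.571 [-0.003  0.027  0.132] [-0.002 -0.    -0.   ]
[ 0.63231071 -0.06195738  0.08496919]
[[383.77294767 246.17897379]
 [388.28076159 227.81414445]
 [384.96138535 262.96398068]]
```

View pics/s9c.png

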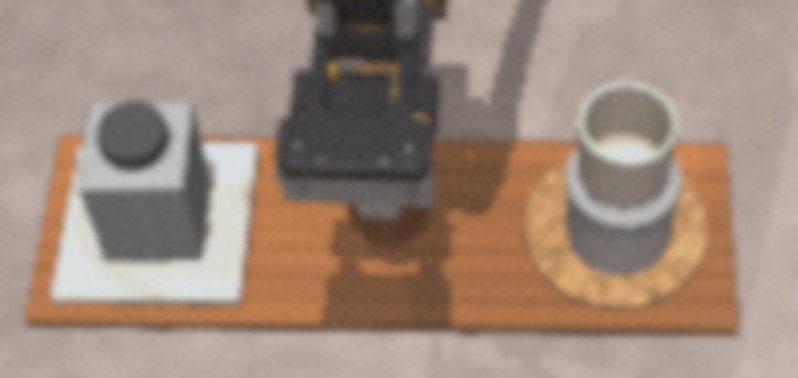

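The caddy is centred on the slab and the cup and tin are good. The board diagonals cross at about (390,228.5) against a predicted (388,228) for the target. I lower the jar and release.

Call:
{"method": "servo_tool", "body": {
  "plan": [
    [0,0.02,0.06,0,0,0,35],
    [0,0.02,0.11,0,0,0,35],
    [0,0.02,0.135,0,0,0,35],
    [0,0.02,0.14,0,0,0,35],
    [0,0.02,0.14,0,0,0,35]
  ]
}}

```text
time: 26.83
tool_pos: [0.6345, -0.0622, 0.0701]
ee_rot: [3.142, -0.0, 1.57]
wrist_force: [0.2, 0.1, -1.8]
width: 0.0432
finger_force: 30.0
```

```bash
python3 -c "
from h import *
o=robot.get_obs();print(o['tool_pos'],o['wrist_force'])"
```

```text
[ 0.63447502 -0.06218222  0.07005701] [ 0.21232187  0.07199326 -1.83916331]
```

Call:
{"method": "servo_tool", "body": {
  "plan": [
    [0,0,0.005,0,0,0,35],
    [0,0,0.01,0,0,0,35],
    [0,0,0.01,0,0,0,50],
    [0,0,0.01,0,0,0,70],
    [0,0,0.01,0,0,0,85],
    [0,0,0.01,0,0,0,85],
    [0,0,0.01,0,0,0,85],
    [0,0,-0.2,0,0,0,85],
    [0,0,-0.5,0,0,0,85],
    [0,0,-0.8,0,0,0,85],
    [0,0,-1,0,0,0,85],
    [0,0,-1,0,0,0,85]
  ]
}}

```text
time: 27.83
tool_pos: [0.6375, -0.0627, 0.1768]
ee_rot: [3.13, 0.002, 1.57]
wrist_force: [-0.0, 0.5, 0.7]
width: 0.0851
finger_force: 0.0
```

Call:
{"method": "servo_tool", "body": {
  "plan": [
    [0,-0.2,-0.2,0,0,0,85],
    [0,-0.5,-0.4,0,0,0,85],
    [0,-0.8,-0.4,0,0,0,85],
    [0,-1,-0.4,0,0,0,85],
    [0,-1,-0.4,0,0,0,85],
    [0,-1,-0.4,0,0,0,85]
  ]
}}

```text
time: 28.33
tool_pos: [0.5341, -0.0621, 0.2093]
ee_rot: [-3.141, -0.0, 1.57]
wrist_force: [-0.0, -0.5, -0.5]
width: 0.085
finger_force: 0.0
```

Call:
{"method": "servo_tool", "body": {
  "plan": [
    [0,-0.3,0,0,0,0,85],
    [0,-0.6,0,0,0,0,85],
    [0,-1,0,0,0,0,85],
    [0,-1,0,0,0,0,85],
    [0,-1,0,0,0,0,85],
    [0,-1,0,0,0,0,85]
  ]
}}

```text
time: 28.83
tool_pos: [0.4358, -0.0623, 0.2098]
ee_rot: [3.141, -0.0, 1.57]
wrist_force: [-0.1, -0.0, -0.5]
width: 0.0852
finger_force: 0.0
```

Run:
```python
from fit import *
locate(['caddy','tin','jar','cup','board','marble_slab','cork_mat'],2,base=dict(caddy=.018,tin=.016,jar=.01,cup=.071),yaw=dict(caddy=.026,marble_slab=.026,board=.026))
a=snap('scene')[150:290,130:540,::-1]
cv2.imwrite('pics/s10.png',cv2.resize(a,(800,273),interpolation=2))
```

```text
caddy [ 0.6384 -0.1853] 4 res [-0.4 -0.5  2.  -1.3  0.6 -1.3 -1.4 -1.1]
tin [0.6434 0.0627] 4 res [ -0.8  -1.7  -2.3 -13.   -0.3  -1.3  -0.5  -8.3]
jar [ 0.6365 -0.0629] 4 res [ 0.6  0.4 -0.2  0.1 -0.1 -2.8  0.9 -1.5]
cup [0.631  0.0575] 4 res [ 0.3  0.8 -0.4 -0.1 -0.4 -0.9  0.1  0.1]
board [ 0.6344 -0.0573] 4 res [ 0.5 -0.8  0.8 -2.8  0.9 -1.5  1.8 -2.8]
marble_slab [ 0.6259 -0.1912] 3 res [-0.6 -0.6 -1.2 -4.4 -0.7 -0.4]
cork_mat [0.6276 0.0618] 4 res [-0.1 -1.2 -1.1 -1.7 -0.3 -1.2  0.2 -3.5]
```

View pics/s10.png

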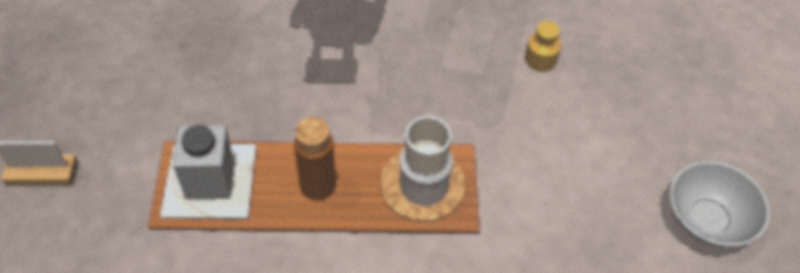

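The final picture shows everything upright and centred, with the weight, bowl and ticket holder where they were. Handing in.

```bash
python3 -c "
from bench import robot
print(robot.close_job())"
```

```text
the job is handed in; nothing more can be done
None
```

I set out the board and handed the job in: the tin is on the cork with the cup on its lid, the caddy is squared up on the marble, and the jar is at the board's middle. The weight, bowl and ticket holder look unmoved in the final picture; the hand-in returned no verdict.

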